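# Chase the rod thread of a retort stand foot with a tap

## Task

The rod hole in the cast stand foot has a dirty thread, and a tap is already started in its boss. Fit the T-handled tap wrench (the one with the square socket, standing in the wooden tool block) on the tap's square and run the tap down clockwise the way a fitter does: half a turn forward, a quarter back, half forward, a quarter back, then forward until you feel it come up against the bottom of the hole. Do not force it there and do not lean on the tap sideways or downwards; leave the wrench sitting on the tap, let go, and leave everything else where it stands.

Things in the scene. Friction and masses are not known exactly. Their poses are not given: they have to be found in the camera images.
- wrench_grip (a point): Tap wrench, dark steel, upright in one hole of the tool block. Point: middle of its head, a block 22 mm long (its x), 16 mm across two flat sides (its y), 34 mm high. A 7 mm cross bar, 110 mm long, runs through it along x, 3 mm above the point. z points up. Below the head: a 14 mm neck, then a square socket 19 mm across, its mouth 57 mm below the point. 0.12 to 0.23 kg.
- wrench_socket (a point): Floor of the wrench's square socket, on its axis, 37 mm below wrench_grip. The socket is 11 mm across (sides parallel to the wrench's x and y) and 20 mm deep, open downwards.
- tap_top (a point): Tip of the steel tap standing upright in the foot's boss, about 100 mm above the table: a 5 mm high cone on the tap's square, which is 10 mm across, 15 mm high, sides along this point's x and y (1 mm of play in the socket, 6 degrees either way). Seated, the socket's floor rests on this tip. The tap turns clockwise from above to go in, sinks 2 mm a turn, drags at 0.1 N m and stays where left.
- foot: Stand foot, fixed: grey cast plate 200 by 125 mm, 16 mm high, with a boss 35 mm across, 45 mm high. Origin on the table under the boss's middle; plate from 50 mm behind it to 150 mm along its x. The threaded hole's bottom comes between 0.85 and 1 turn of the tap from its start, felt as its moment growing fast over 0.1 rad: about 0.2 N m beyond the drag overloads it; so does leaning or knocking, 90 N in all at the square (25 N at the drag).
- block: Wooden tool block, fixed, 75 mm (x) by 170 mm (y) by 38 mm high, origin under its middle; square holes 21 mm wide and 28 mm deep at y = -50 and y = +50 mm hold the tap wrench and a nut driver upright, either one in either hole.
- nutdriver_grip (a point): Nut driver with the same head and cross bar but black balls on the bar and a round black socket: stands in the other hole of the block and is not needed. Point at the middle of its head.
- oil_mid (a point): Small amber oil bottle, 32 mm wide and 72 mm high, standing on the far part of the foot's plate. Point at its middle.
- beaker_mid (a point): Glass beaker, 56 mm wide, 70 mm high. Point at its middle.
- reagent_mid (a point): White plastic bottle with a red cap, 62 mm wide, 150 mm high. Point at its middle.
- rod_mid (a point): The stand's steel rod, 16 mm thick and 360 mm long, with a clamp on it, lying at the right side. Point at its middle.
- locknut_mid (a point): Steel lock ring, 32 mm across and 10 mm high, lying near the robot. Point at its middle.
- vial_mid (a point): White capped vial, 27 mm wide and 45 mm high, by the beaker. Point at its middle.
- wrench: The tap wrench itself; origin at the socket's mouth on its axis, 57 mm below wrench_grip, axes as there.
Things that resemble listed ones, but are neither listed nor needed, are in the scene too. Leave any yellow look-alike of the wrench alone.

How it is judged:
On the way, in this order (a step that is already met when the one before it is completed fails the run):
1. the tap wrench is fully seated on the tap's square (distance between wrench_socket and tap_top below 0.004 m and angle between wrench_grip's own z axis and vertical below 0.12 rad and distance of tap_top from where it was at the start of the episode below 0.000745 m), for 0.2 s.
2. the tap is turned half a turn forward with the wrench (it sinks 2 mm a turn; within 0.6 rad) and comes to a stop (distance of tap_top from where it was at the start of the episode between 0.000809 and 0.001191 m and angular speed of wrench below 0.3 rad/s and distance between wrench_socket and tap_top below 0.004 m and angle between wrench_grip's own z axis and vertical below 0.12 rad).
3. then a quarter back, to a quarter turn from the start (distance of tap_top from where it was at the start of the episode between 0.000309 and 0.000691 m and angular speed of wrench below 0.3 rad/s and distance between wrench_socket and tap_top below 0.004 m and angle between wrench_grip's own z axis and vertical below 0.12 rad).
4. then half a turn forward, to three quarters from the start (distance of tap_top from where it was at the start of the episode between 0.001309 and 0.001691 m and angular speed of wrench below 0.3 rad/s and distance between wrench_socket and tap_top below 0.004 m and angle between wrench_grip's own z axis and vertical below 0.12 rad).
5. then a quarter back, to half a turn from the start (all of step 2).
6. then forward to the bottom of the hole (z of tap_top in the frame of foot below 0.098186 m and distance between wrench_socket and tap_top below 0.004 m and angle between wrench_grip's own z axis and vertical below 0.12 rad), for 0.1 s.
At the end, for the whole second after the job is handed in: The tap is at the bottom of the hole (within 0.1 rad of turning), the wrench still sits fully on its square (socket floor within 4 mm of the tap's tip, upright within 0.12 rad), at rest and released (all of step 6 and linear speed of wrench below 0.02 m/s); the robot touches nothing.
It fails at once if the tap is forced more than 0.14 rad against the bottom of the hole: it would snap (z of tap_top in the frame of foot below 0.098109 m).
It fails at once if the wrench leans or presses on the tap with more than 90 N in all (contact force between wrench and foot above 90 N).
It fails at once if something else is pushed more than 40 mm from its place (distance of any of nutdriver_grip, oil_mid, beaker_mid, reagent_mid, rod_mid, locknut_mid, vial_mid from where it was at the start of the episode above 0.04 m).
It also fails if it takes over 72 s, if anything falls off the work surface, if the arm or the gripper's body presses on something with over 40 N, if the wrist force passes 120 N, or if a joint passes its speed limit or range.

## Robot

A 6-joint arm with a two-finger parallel gripper is mounted at the origin on the work surface. World frame = base frame: x ahead of the robot, y to its left, z up, the work surface at z = 0. Lengths are in m, angles in rad, forces in N, time in s.
With the tool pointing down it reaches from about 0.35 to 0.975 m from the base axis. Payload 4.9 kg.
Tool frame: the origin (TCP) lies at the very end of the fingers, on their centre line; the grasp point (between the pads) lies 19 mm behind it; z points along the fingers, y is the line along which they close (so a half turn about z gives the same grasp; the last joint's range is limited). The gripper opens to 85 mm and grips with 20 to 120 N. Pads are 22 mm wide; open, the fingers measure 114 mm over their backs; the gripper's body (76 mm by 85 mm) begins 54 mm behind the grasp point. The pads swing forward as they close: fully open they stand 13 mm farther back than shut.
Start: joints at [-1.388, 0.053, 1.613, -0, 1.476, -0.119], TCP at [0.186, -0.597, 0.231] pointing down, gripper open.
Joint ranges: [-3.01, 3.01], [-1.01, 2.22], [0.06, 2.58], [-1.02, 4.17], [0.09, 2.62], [-3.14, 3.14]. Speed limits (rad/s): [2.57, 2.57, 3.14, 3.14, 3.14, 3.14].

## Interface

Orientations are given as a rotation vector (axis times angle).
In Python, from station import ctrl gives the robot as it stands.
- The arm moves only by the shell command python3 -m crank 'ROWS' [OPENING] [FORCE]. ROWS is text: rows parted by semicolons, each of 4 numbers parted by spaces: the shift along the world's x, y, z in units of 0.5 m (1.0 is 0.5 m), then the turn about the world's z in units of 90 degrees (1.0 is 90 degrees). In form: x y z turn; .... A call has exactly 5 rows; each row shifts and turns the commanded pose from where the row before left it; what a row does not reach is not made up. A row lasts 1/12 s, in which the tool goes at most 41.7 mm and 7.16 degrees, less where a joint would pass 70% of its speed; a pose out of reach is approached as far as the arm can. A call with a number of a shift or a turn outside -1 to 1 is refused whole. A call with a gripper value outside its range is refused whole. OPENING is the opening in per cent of the stroke, from 0 (shut) to 100 (fully open), set as the call begins (- or left out, the last holds). The fingers move at their own pace and stop on an object; FORCE is the grip in N (left out, the last holds). Time passes only in rows, so rows that do not move let the fingers close, or fill a call up. It gives the time, the measured TCP pose, the force, the opening and the grip force at its end, in the units of the state.
- ctrl.get_obs(): the state, without advancing time (a new reading comes with each control period).
- ctrl.get_image(name): name is "side" or "top"; returns (picture, depth): 384x512x3 uint8, red, green, blue; 384x512 float32, m along the optical axis (not along the pixel's ray), 0 where there is no reading.
- ctrl.get_calibration(name): a dict with "fx", "fy", "cx", "cy" (pixels), "extrinsics" (4x4, takes a point from world to camera coordinates). Camera axes: x right, y down, z forward; pixel columns grow to the right and rows downward; lengths in m; the calibration is good to about 2 mm. A picture is of the moment at which its call begins. get_calibration takes no time and is no camera call.
- ctrl.finish_job(): hands the job in; it is judged then, once.
The state is a dict: "t": time; "q": joint angles; "dq": joint speeds; "effort": joint torques, N m; "tool_pos": TCP position; "tool_rot": TCP orientation; "contact_force": force on the tool from outside, world axes, zero at the start; "wrist_torque": the same for the moment, N m; "opening": finger opening in m; "grip_force": force on a finger pad.
Only numpy, scipy, OpenCV 4.12 (cv2) and the standard library are available. Lean on these libraries where they do the work, as an engineer would, in place of code of your own. Each camera call takes 0.05 s, during which the arm holds its last target. There are 200 camera calls.

## Working session

There is one attempt and no reset: what is moved stays moved. The work goes in short steps, Python scripts to look and compute and a shell command to move; the robot and the scene stay as the last step left them, time stands still between calls to the robot, and variables do not carry over. Pictures are saved under pics/ and viewed, at most 10 in all, crops included, and the job is handed in when it is done.

```bash
ls; mkdir -p pics; cat > h.py <<'E'
import numpy as np, cv2
from station import ctrl
def snap(name,fn,crop=None,scale=1):
    im,d=ctrl.get_image(name); np.savez('pics/'+fn+'.npz',im=im,d=d)
    save(fn,fn,crop,scale); return im,d
def save(src,fn,crop=None,scale=1):
    im=np.load('pics/'+src+'.npz')['im']
    if crop: im=im[crop[1]:crop[3],crop[0]:crop[2]]
    cv2.imwrite('pics/'+fn+'.png',cv2.resize(im[:,:,::-1],None,fx=scale,fy=scale,interpolation=cv2.INTER_CUBIC))
def world(name,src,u,v,z=None,r=1):
    c=ctrl.get_calibration(name);E=np.array(c['extrinsics'])
    ray=np.array([(u-c['cx'])/c['fx'],(v-c['cy'])/c['fy'],1]);R=E[:3,:3];t=E[:3,3]
    o=-R.T@t; w=R.T@ray
    if z is not None: return o+w*(z-o[2])/w[2]
    d=np.load('pics/'+src+'.npz')['d'];p=d[int(v)-r:int(v)+r+1,int(u)-r:int(u)+r+1];p=p[p>0]
    return o+w*np.median(p)
def pix(name,P):
    c=ctrl.get_calibration(name);E=np.array(c['extrinsics']);p=E[:3,:3]@P+E[:3,3]
    return c['fx']*p[0]/p[2]+c['cx'],c['fy']*p[1]/p[2]+c['cy']
E
python3 - <<'E'
from h import *
snap('top','top0',None,1.5);snap('side','side0',None,1.5)
for n in('top','side'):
    E=np.array(ctrl.get_calibration(n)['extrinsics']);print(n,-E[:3,:3].T@E[:3,3],E[2,:3])
print(ctrl.get_obs())
E
```

```text
pics
top [0.44120355 0.00155891 1.10570914] [ 1.09943549e-01  5.12874212e-04 -9.93937701e-01]
side [0.20475345 0.90970168 0.62070039] [ 0.29037577 -0.83010012 -0.4760417 ]
{'t': 0.1, 'q': array([-1.38798413e+00,  5.32763635e-02,  1.61415050e+00,  9.27335905e-06,
        1.47599934e+00, -1.19003808e-01]), 'dq': array([-3.55100341e-05, -2.98434033e-03, -3.48304458e-03, -1.60444820e-03,
       -1.17098956e-03,  3.63495125e-04]), 'effort': array([-2.11129213e-04, -3.94904351e+01, -3.71364176e+01, -1.21297189e-04,
        3.91158756e-03,  1.22199961e-05]), 'tool_pos': array([ 0.18568218, -0.59619398,  0.23019863]), 'tool_rot': array([-3.10407652e+00, -4.72017164e-01,  7.73351572e-05]), 'contact_force': array([-0.06090217, -0.38590697, -0.04500488]), 'wrist_torque': array([ 0.00355562, -0.02724035, -0.0274176 ]), 'grip_force': 0.0, 'opening': 0.08548862440285684}
```

View pics/top0.png

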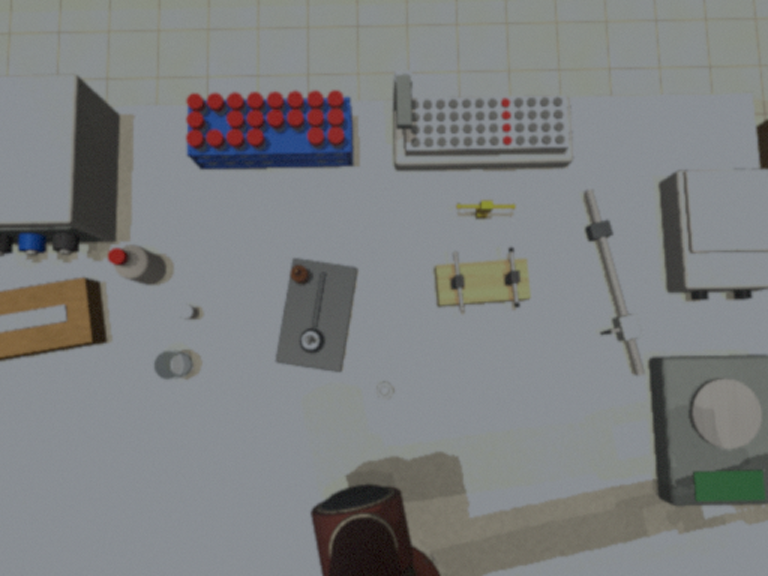

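View pics/side0.png

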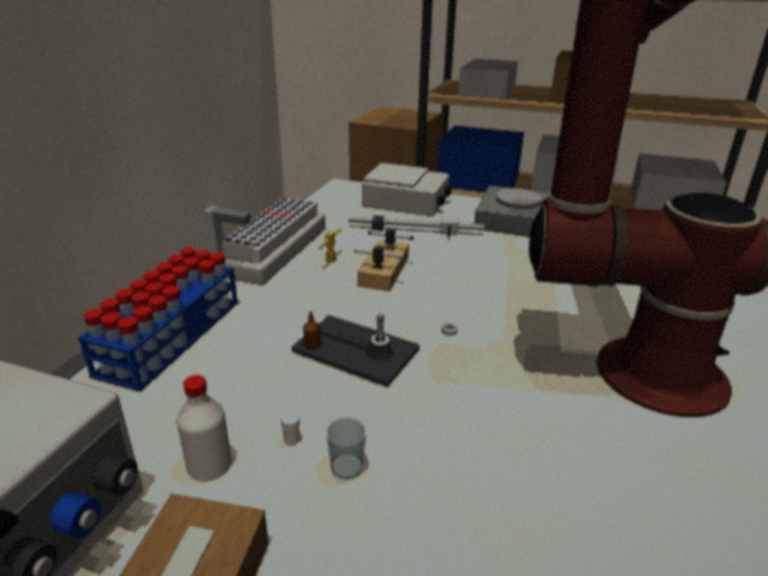

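The top view shows the block at about (482,282), with tools at (458,283), which has plain bar ends, and (513,278), which has ball ends. The foot's boss is at (311,340). I'll enlarge both.

```bash
python3 - <<'E'
from h import *
save('top0','a',(280,160,360,210),7.5)
a=cv2.imread('pics/a.png')
im=np.load('pics/top0.npz')['im']
b=cv2.resize(im[165:255,175:245,::-1],None,fx=6,fy=6,interpolation=cv2.INTER_CUBIC)
c=np.zeros((600,800,3),np.uint8);
a=cv2.resize(im[160:210,285:360,::-1],None,fx=5,fy=5,interpolation=cv2.INTER_CUBIC)
s=np.load('pics/side0.npz')['im'][150:195,235:280,::-1];s=cv2.resize(s,None,fx=6,fy=6,interpolation=cv2.INTER_CUBIC)
c[:250,:375]=a;c[:540,380:800]=b;c[260:530,:270]=s
cv2.imwrite('pics/crop1.png',np.clip(c*1.5,0,255).astype(np.uint8))
E
```

```text
(no output)
```

View pics/crop1.png

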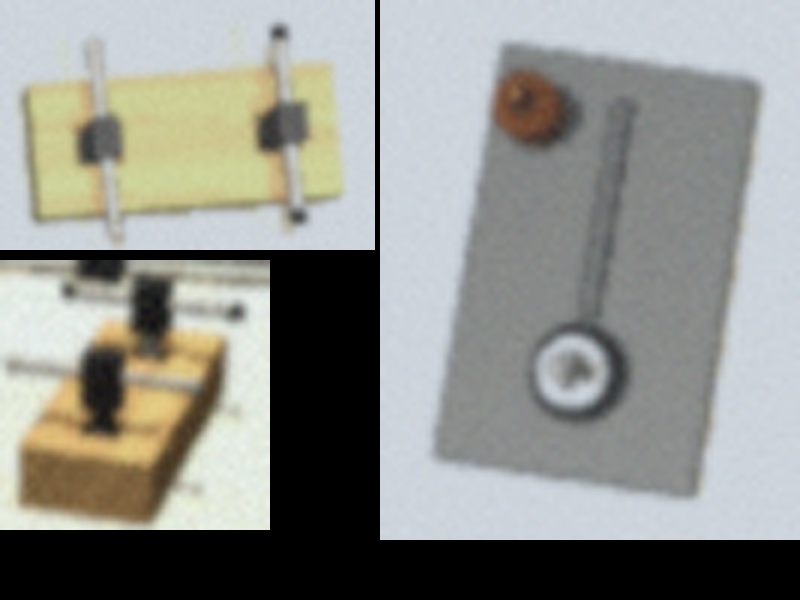

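```bash
python3 - <<'E'
from h import *
from scipy.spatial.transform import Rotation as Ro
t=lambda x,y:(285+x/5-.4,160+y/5-.4)
f=lambda x,y:(175+(x-380)/6-.4,165+y/6-.4)
W=lambda p,z:world('top','top0',*p,z=z)
A,B=W(t(93,43),.07),W(t(116,238),.07);print('bar',A,B,(A+B)/2,np.linalg.norm(A-B),np.degrees(np.arctan2(*(A-B)[1::-1])))
print('headtop',W(t(107,137),.084))
bl=[W(t(*p),.038) for p in((25,85),(330,65),(342,197),(38,215))];print('block',bl,np.mean(bl,0))
C=[W(f(*p),.016) for p in((503,42),(762,82),(697,495),(435,458))];print('foot',np.array(C))
x=(C[0]+C[1])/2-(C[2]+C[3])/2;th=np.arctan2(x[1],x[0]);print(np.degrees(th),np.linalg.norm(x)); m=np.mean(C,0);print('boss from plate',m-.05*np.array([np.cos(th),np.sin(th),0]))
print('bosstop',W(f(573,372),.045),'tap',W(f(571,368),.1))
R=Ro.from_rotvec(ctrl.get_obs()['tool_rot']).as_matrix();print('tooly',R[:,1],'x',R[:,0])
def avg(n,k=12):return np.mean([ctrl.get_image(n)[0].astype(float) for _ in range(k)],0)
T=avg('top');S=avg('side');np.savez('pics/avg.npz',T=T,S=S)
u,v=W and f(571,368); u,v=int(u),int(v)
a=cv2.resize(T[v-13:v+14,u-13:u+14,::-1],None,fx=14,fy=14,interpolation=cv2.INTER_CUBIC)
b=cv2.resize(S[200:250,235:270,::-1],None,fx=11,fy=11,interpolation=cv2.INTER_CUBIC)
c=np.zeros((560,780,3));c[:378,:378]=a;c[:550,385:770]=b
cv2.imwrite('pics/crop2.png',np.clip(c*1.4,0,255).astype(np.uint8));print(u,v)
E
```

```text
bar [ 0.62548364 -0.13710366  0.07      ] [ 0.51913869 -0.14599181  0.07      ] [ 0.57231117 -0.14154774  0.07      ] 0.10671573227102461 4.777587843401441
headtop [ 0.57209968 -0.14103174  0.084     ]
block [array([ 0.60811103, -0.102651  ,  0.038     ]), array([ 0.61625473, -0.27339107,  0.038     ]), array([ 0.54204093, -0.27663005,  0.038     ]), array([ 0.53511609, -0.10776327,  0.038     ])] [ 0.57538069 -0.19010885  0.038     ]
foot [[0.63098755 0.16458602 0.016     ]
 [0.60945832 0.04157441 0.016     ]
 [0.41557631 0.07459279 0.016     ]
 [0.43490353 0.19669122 0.016     ]]
-9.480796439720487 0.19768319888306243
boss from plate [0.47341439 0.12759696 0.016     ]
bosstop [0.47288649 0.12859264 0.045     ] tap [0.47298446 0.12286197 0.1       ]
tooly [ 0.29725348 -0.95479687 -0.00181949] x [9.54798547e-01 2.97253566e-01 2.26849549e-04]
206 225
```

View pics/crop2.png

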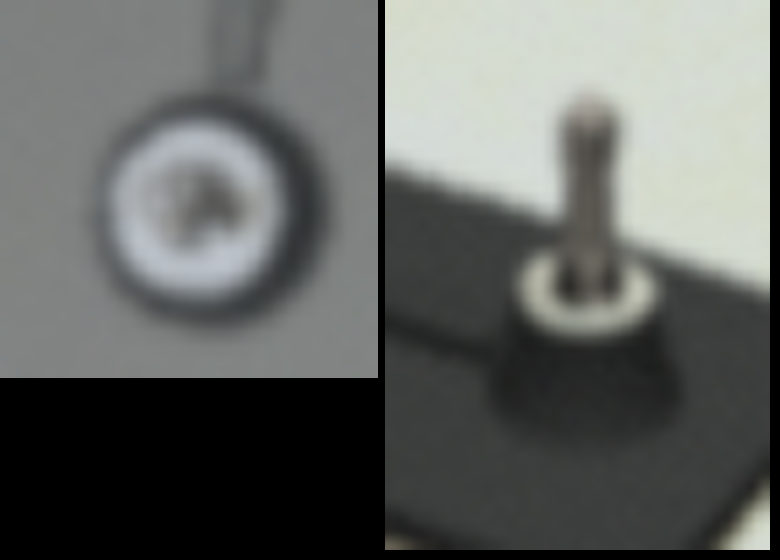

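```bash
python3 - <<'E'
from h import *
Z=np.load('pics/avg.npz');S=Z['S'].mean(2);T=Z['T'].mean(2)
c=ctrl.get_calibration('side');E=np.array(c['extrinsics']);P=np.array([.473,.128,.09]);z=(E[:3,:3]@P+E[:3,3])[2];print('mm/px',1000*z/c['fx'])
for v in range(205,226):
    r=cv2.resize(S[v:v+1,244:263],None,fx=20,fy=1,interpolation=cv2.INTER_LINEAR)[0] if 0 else np.interp(np.arange(244,262,.05),np.arange(244,263),S[v,244:263])
    x=np.arange(244,262,.05); bg=(r[:60].mean()+r[-60:].mean())/2;h=(bg+r.min())/2;i=np.where(r<h)[0]
    w=(i[-1]-i[0])*.05;print(v,'bg%.0f %.0f min%.0f w %.2f mm %.1f c %.2f'%(r[:60].mean(),r[-60:].mean(),r.min(),w,w*1000*z/c['fx'],x[i].mean()),'area %.1f'%(np.clip(bg-r,0,None).sum()*.05*1000*z/c['fx']/90))
for h in(.1,.095,.085,.08):print(h,pix('side',np.array([.473,.128,h])),pix('top',np.array([.473,.128,h])))
print(world('side','',253.2,208.5,z=.1))
print(np.round(T[219:234,198:216]).astype(int))
E
```

```text
mm/px 2.5779362914961563
205 bg153 152 min152 w 13.75 mm 35.4 c 253.38 area 0.1
206 bg153 153 min152 w 10.25 mm 26.4 c 255.26 area 0.0
207 bg152 153 min149 w 2.20 mm 5.7 c 253.20 area 0.3
208 bg153 153 min136 w 3.35 mm 8.6 c 253.13 area 1.7
209 bg153 153 min119 w 4.40 mm 11.3 c 253.30 area 4.6
210 bg153 153 min100 w 5.30 mm 13.7 c 253.20 area 8.1
211 bg153 153 min79 w 5.45 mm 14.0 c 253.18 area 11.8
212 bg154 154 min60 w 5.20 mm 13.4 c 253.15 area 14.1
213 bg154 153 min53 w 4.95 mm 12.8 c 253.08 area 14.4
214 bg154 153 min56 w 4.80 mm 12.4 c 253.05 area 13.8
215 bg154 152 min58 w 4.50 mm 11.6 c 253.05 area 12.4
216 bg150 152 min60 w 4.40 mm 11.3 c 253.05 area 11.5
217 bg134 152 min62 w 4.35 mm 11.2 c 253.08 area 10.6
218 bg98 152 min63 w 11.10 mm 28.6 c 251.09 area 9.4
219 bg62 152 min50 w 10.60 mm 27.3 c 249.38 area 9.7
220 bg46 152 min44 w 10.40 mm 26.8 c 249.20 area 12.9
221 bg44 150 min44 w 10.75 mm 27.7 c 249.38 area 14.4
222 bg44 134 min43 w 11.15 mm 28.7 c 249.58 area 11.2
223 bg46 98 min43 w 3.10 mm 8.0 c 245.55 area 3.5
224 bg50 64 min43 w 7.30 mm 18.8 c 246.00 area 1.0
225 
[... 1041 characters left out ...]
129 121  90  52  40  53]
 [ 92  85  83 112 124 117 110  98  94  75  73  90 114 117  96  58  40  47]
 [ 92  84  83 113 125 118 116  99  85  69  64  75  98 112 103  64  40  45]
 [ 90  80  77 109 128 122 111  97  78  72  74  74  99 114 103  65  40  44]
 [ 91  82  77 107 132 131 116 103  86  93 104 101 117 121  94  55  38  48]
 [ 92  86  73  96 129 136 127 110 101 111 128 130 132 121  81  47  41  54]
 [ 92  87  74  81 114 133 136 131 128 131 138 138 129 105  64  41  44  62]
 [ 93  90  81  69  87 113 128 132 133 134 133 127 108  76  48  42  53  73]
 [ 93  93  86  70  65  77  94 104 108 109 106  92  72  51  45  51  68  84]
 [ 93  92  91  84  73  61  59  66  70  70  68  56  47  45  54  70  83  91]]
```

```bash
python3 -m crank '0.08 0.08 0.02 0;0.08 0.08 0.02 0;0.08 0.08 0 0;0.08 0.08 0 0;0.08 0.08 0 0' 100 30
```

```text
t: 1.72
tool_pos: [0.3332, -0.449, 0.2462]
tool_rot: [3.105, 0.471, 0.001]
contact_force: [0.8, -0.3, 0.7]
opening: 0.0853
grip_force: 0.0
```

```bash
R='python3 -m crank'
python3 -m crank '0.02 0.0257 -0.004 0.0775;0.02 0.0257 -0.004 0.0775;0.02 0.0257 -0.004 0.0775;0.02 0.0257 -0.004 0.0775;0.02 0.0257 -0.004 0.0775' >/dev/null
python3 -m crank '0.02 0.0257 -0.004 0.0775;0.02 0.0257 -0.004 0.0775;0.02 0.0257 -0.004 0.0775;0.02 0.0257 -0.004 0.0775;0.02 0.0257 -0.004 0.0775' >/dev/null
python3 -m crank '0.02 0.0257 -0.004 0.0775;0.02 0.0257 -0.004 0.0775;0.02 0.0257 -0.004 0.0775;0.02 0.0257 -0.004 0.0775;0.02 0.0257 -0.004 0.0775' >/dev/null
python3 -m crank '0.02 0.0257 -0.004 0.0775;0.02 0.0257 -0.004 0.0775;0.02 0.0257 -0.004 0.0775;0.02 0.0257 -0.004 0.0775;0.02 0.0257 -0.004 0.0775' >/dev/null
python3 -m crank '0.02 0.0257 -0.004 0.0775;0.02 0.0257 -0.004 0.0775;0.02 0.0257 -0.004 0.0775;0.02 0.0257 -0.004 0.0775;0 0 0 0'
cat >> h.py <<'E'
from scipy.spatial.transform import Rotation as Ro
def st():
    o=ctrl.get_obs();R=Ro.from_rotvec(o['tool_rot']).as_matrix()
    print('t%.2f'%o['t'],'pos',np.round(o['tool_pos'],4),'az %.1f'%np.degrees(np.arctan2(R[1,1],R[0,1])),'tilt',np.round(R[:2,2],3),'q1,q6',np.round(np.degrees(o['q'][[0,5]]),1),'F',np.round(o['contact_force'],1),'M',np.round(o['wrist_torque'],2),'op %.4f gf %.0f'%(o['opening'],o['grip_force']))
    return o
E
python3 -c "
from h import *
st()
S=np.load('pics/avg.npz')['S'];print(np.round(S[207:218,249:259].mean(2)).astype(int))"
```

```text
t: 3.8
tool_pos: [0.5731, -0.1399, 0.1973]
tool_rot: [0.137, -3.139, -0.002]
contact_force: [-0.2, 0.6, -0.4]
opening: 0.0849
grip_force: 0.0
t3.80 pos [ 0.5731 -0.1399  0.1973] az 95.0 tilt [-0.     0.001] q1,q6 [ -21. -116.] F [-0.2  0.6 -0.4] M [ 0.03 -0.01  0.  ] op 0.0849 gf 0
[[154 153 153 151 149 150 153 153 153 153]
 [154 152 149 140 136 139 146 151 153 154]
 [153 149 137 123 119 119 127 143 151 153]
 [152 139 115 103 104 100 103 130 148 154]
 [150 130  96  80  85  79  82 120 145 153]
 [150 128  87  67  65  60  73 118 145 153]
 [150 128  87  63  57  53  75 123 147 152]
 [151 129  89  63  56  56  81 129 150 152]
 [152 136  96  68  58  63  91 136 150 152]
 [153 141  99  67  60  65  95 136 151 152]
 [152 141  96  66  62  65  91 135 150 152]]
```

```bash
python3 -m crank '-0.002 -0.002 -0.059 0;0 0 -0.059 0;0 0 -0.059 0;0 0 -0.059 0;0 0 -0.059 0'
python3 -m crank '0 0 0 0;0 0 0 0;0 0 0 0;0 0 0 0;0 0 0 0' 15 30
python3 -m crank '0 0 0 0;0 0 0 0;0 0 0 0;0 0 0 0;0 0 0 0' 0 40
python3 -c "
from h import *
st();snap('side','s1',(225,135,305,195),8);st()"
```

```text
t: 4.22
tool_pos: [0.571, -0.1435, 0.0494]
tool_rot: [-0.124, 3.139, -0.001]
contact_force: [0.3, -0.2, -0.2]
opening: 0.0855
grip_force: 0.0
t: 4.63
tool_pos: [0.573, -0.1437, 0.0532]
tool_rot: [-0.128, 3.135, -0.003]
contact_force: [-0.2, -0.9, 0.1]
opening: 0.0257
grip_force: 0.0
t: 5.05
tool_pos: [0.5725, -0.1415, 0.0524]
tool_rot: [-0.128, 3.136, 0.004]
contact_force: [-0.1, 6.0, 3.2]
opening: 0.0156
grip_force: 39.3
t5.05 pos [ 0.5725 -0.1415  0.0524] az 94.7 tilt [0.003 0.003] q1,q6 [ -21.2 -116. ] F [-0.1  6.   3.2] M [ 1.14  0.01 -0.05] op 0.0156 gf 39
t5.10 pos [ 0.5725 -0.1415  0.0524] az 94.7 tilt [0.003 0.003] q1,q6 [ -21.2 -116. ] F [-0.1  6.1  5. ] M [ 1.16 -0.01  0.04] op 0.0153 gf 39
```

View pics/s1.png

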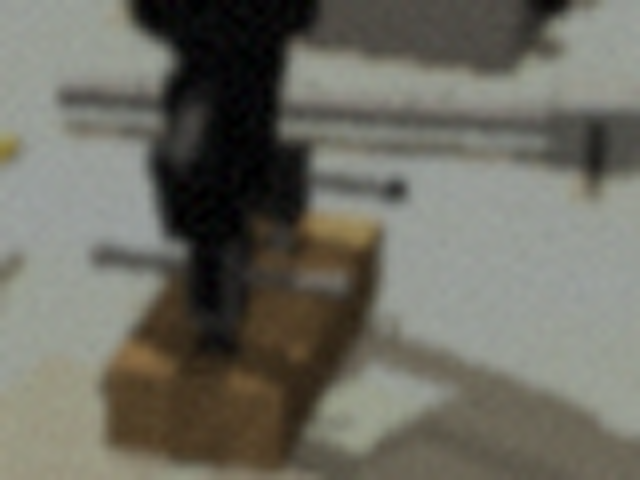

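```bash
python3 -m crank '0 0.001 0.03 0;0 0 0.05 0;0 0 0.06 0;0 0 0.07 0;0 0 0.07 0' 0 70
python3 -m crank '0 0 0 0;0 0 0 0;0 0 0 0;0 0 0 0;0 0 0 0'
python3 -c "
from h import *
st();im,d=snap('side','s2',None,1);T,_=snap('top','t2',None,1)
P=np.array([.572,-.141,.2]);u,v=map(int,pix('side',P));a,b=map(int,pix('top',P));print(u,v,a,b)
x=cv2.resize(im[v-30:v+45,u-35:u+35,::-1],None,fx=5.5,fy=5.5,interpolation=cv2.INTER_CUBIC);y=cv2.resize(T[b-40:b+40,a-40:a+40,::-1],None,fx=5,fy=5,interpolation=cv2.INTER_CUBIC)
c=np.zeros((420,790,3),np.uint8);c[:x.shape[0],:x.shape[1]]=x;c[:400,390:790]=y;cv2.imwrite('pics/c3.png',np.clip(c*1.5,0,255).astype(np.uint8))"
```

```text
t: 5.52
tool_pos: [0.5707, -0.1422, 0.1919]
tool_rot: [0.128, -3.139, -0.0]
contact_force: [1.4, -0.6, -0.5]
opening: 0.0149
grip_force: 69.1
t: 5.93
tool_pos: [0.57, -0.142, 0.1881]
tool_rot: [0.128, -3.136, -0.002]
contact_force: [0.6, -0.4, -1.1]
opening: 0.0149
grip_force: 69.3
t5.93 pos [ 0.57   -0.142   0.1881] az 94.7 tilt [-0.003  0.001] q1,q6 [ -21.2 -115.9] F [ 0.6 -0.4 -1.1] M [0.04 0.01 0.01] op 0.0149 gf 69
252 130 312 180
```

View pics/c3.png

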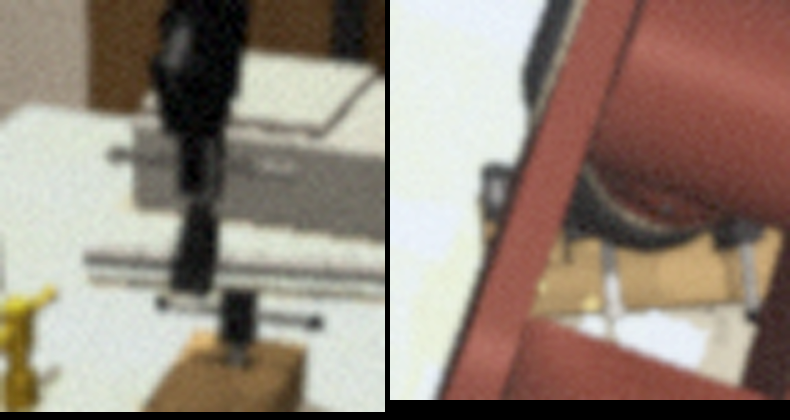

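```bash
python3 - <<'E'
from h import *
o=st();p=o['tool_pos']
u,v=252,130
cr=lambda q:np.round(((q[0]-u+35)*5.5+2.5,(q[1]-v+30)*5.5+2.5),0)
y=np.radians(4.7);X=np.array([np.cos(y),np.sin(y),0])
g=p+[0,0,.0146]
print('pred mouth',cr(pix('side',g-[0,0,.057])),'socket top',cr(pix('side',g-[0,0,.034])),'grip',cr(pix('side',g)),'bar+',cr(pix('side',g+[0,0,.003]+.055*X)),'bar-',cr(pix('side',g+[0,0,.003]-.055*X)))
E
```

```text
t6.03 pos [ 0.5703 -0.1421  0.1885] az 94.7 tilt [-0.003  0.001] q1,q6 [ -21.2 -115.9] F [-0.4 -0.1 -2.4] M [-0.07 -0.01  0.02] op 0.0148 gf 69
pred mouth [199. 258.] socket top [199. 221.] grip [200. 165.] bar+ [106. 150.] bar- [295. 169.]
```

```bash

python3 -m crank '-0.013 0.036 0 0.0561;-0.013 0.036 0 0.0561;-0.013 0.036 0 0.0561;-0.013 0.036 0 0.0561;-0.013 0.036 0 0.0561' >/dev/null
python3 -m crank '-0.013 0.036 0 0.0561;-0.013 0.036 0 0.0561;-0.013 0.036 0 0.0561;-0.013 0.036 0 0.0561;-0.013 0.036 0 0.0561' >/dev/null
python3 -m crank '-0.013 0.036 0 0.0561;-0.013 0.036 0 0.0561;-0.013 0.036 0 0.0561;-0.013 0.036 0 0.0561;-0.013 0.036 0 0.0561' >/dev/null
python3 -m crank '0 0 0 0;0 0 0 0;0 0 0 0;0 0 0 0;0 0 0 0' >/dev/null
python3 - <<'E'
from h import *
o=st();p=o['tool_pos'];im,d=snap('side','s3');T,_=snap('top','t3')
u,v=map(int,pix('side',np.array([.473,.128,.13])))
x=cv2.resize(im[v-30:v+40,u-35:u+35,::-1],None,fx=8,fy=8,interpolation=cv2.INTER_CUBIC)
cr=lambda q:np.round(((q[0]-u+35)*8+3.5,(q[1]-v+30)*8+3.5),0)
print('grip',cr(pix('side',p+[0,0,.012])),'mouth',cr(pix('side',p-[0,0,.045])),'tap',cr(pix('side',np.array([.473,.128,.1]))))
cv2.imwrite('pics/c4.png',np.clip(x*1.5,0,255).astype(np.uint8))
E
```

```text
t7.70 pos [0.4739 0.1268 0.1902] az 170.3 tilt [-0. -0.] q1,q6 [   6.3 -164. ] F [ 1.1  1.  -1.4] M [ 0.04 -0.01  0.02] op 0.0150 gf 69
grip [288.  38.] mouth [286. 200.] tap [286. 325.]
```

View pics/c4.png

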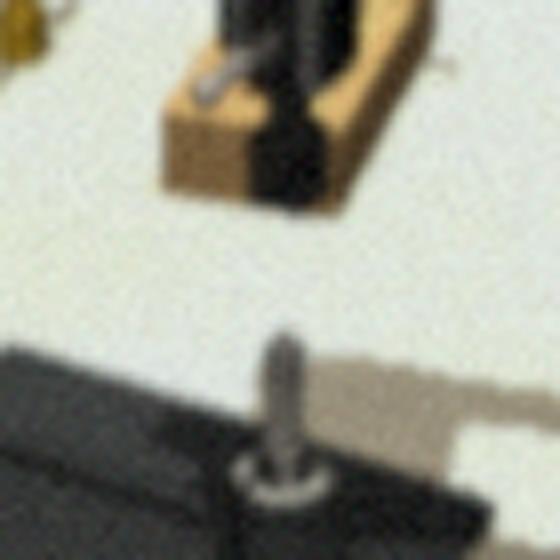

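```bash
python3 - <<'E'
from h import *
im=np.load('pics/s3.npz')['im'].astype(float).mean(2);u,v=map(int,pix('side',np.array([.473,.128,.13])))
print(u,v)
print(np.round(im[v-16:v-3,u-8:u+9]).astype(int))
for r in list(range(v-15,v-6))+list(range(v+13,v+20)):
    w=10 if r<v else 6
    x=np.arange(u-w,u+w+1,.05);l=np.interp(x,np.arange(512),im[r]);h=(np.percentile(l,90)+l.min())/2;i=np.where(l<h)[0];print(r,'%.2f w%.2f'%((x[i[0]]+x[i[-1]])/2,x[i[-1]]-x[i[0]]))
p=st()['tool_pos']
for z in(-.025,-.035,-.045):print(pix('side',p+[0,0,z]))
E
```

```text
253 197
[[ 99 103 108 104 106  90  55  25  18  15  17  39  72  97 109 108  92]
 [ 82  85  90  84  82  63  36  22  15  19  16  18  37  66  89  96  72]
 [ 64  67  65  61  50  32  20  16  12  14  21  15  19  40  66  72  56]
 [ 66  61  61  50  30  12  16  16  16  18  18  16  13  28  51  52  45]
 [ 60  62  61  45  29  20  18  18  19  17  16  15  16  24  39  45  40]
 [ 63  61  55  44  28  19  13  17  14  13  15   8  13  23  40  42  38]
 [ 56  57  58  50  28  20  17  14  21  12   8  13  14  22  37  42  40]
 [ 60  58  58  49  30  18  19  14  15   9  13   6   6  24  43  39  40]
 [ 59  61  59  51  32  20  18  16  15   7  17  10  16  21  34  36  46]
 [ 59  63  61  49  31  20  17  13  11  14  13  18  17  22  38  41  65]
 [ 80  76  72  59  41  25  19  15  14  17  16  15  24  33  47  46  82]
 [119 109 106  92  77  62  52  46  33  28  25  28  40  47  58  72 105]
 [141 135 134 127 122 113 107  99  88  65  66  69  73  72  80  97 128]]
182 257.20 w13.50
183 256.63 w13.95
184 255.88 w14.35
185 253.68 w10.45
186 253.63 w10.05
187 253.75 w9.90
188 253.65 w9.60
189 254.58 w12.25
190 254.00 w13.30
210 253.18 w4.95
211 253.20 w5.40
212 253.48 w6.25
213 253.98 w7.45
214 255.05 w9.80
215 255.05 w9.80
216 255.10 w9.70
t7.80 pos [0.4739 0.127  0.1902] az 170.3 tilt [-0. -0.] q1,q6 [   6.3 -164. ] F [-0.2  0.1 -1.7] M [ 0.04 -0.04 -0.05] op 0.0147 gf 69
(np.float64(253.3870149291104), np.float64(184.62589168228814))
(np.float64(253.34212912555697), np.float64(188.13134940076796))
(np.float64(253.29769116692958), np.float64(191.60183166312618))
```

```bash

python3 -m crank '0 0.0026 -0.02 0;0 0 -0.02 0;0 0 -0.02 0;0 0 -0.02 0;0 0 -0.008 0' 0 40 >/dev/null
python3 -m crank '0 0 -0.003 0;0 0 -0.003 0;0 0 -0.003 0;0 0 0 0;0 0 0 0' >/dev/null; python3 -c "
from h import *
st()"
python3 -m crank '0 0 -0.003 0;0 0 -0.003 0;0 0 0 0;0 0 0 0;0 0 0 0'>/dev/null; python3 -c "
from h import *
st()"
```

```text
t8.63 pos [0.474  0.1289 0.1423] az 170.4 tilt [0.001 0.   ] q1,q6 [   6.5 -163.9] F [ 0.2  0.5 -1.1] M [ 0.   -0.02  0.  ] op 0.0153 gf 69
t9.05 pos [0.4737 0.1289 0.1389] az 170.4 tilt [0. 0.] q1,q6 [   6.5 -163.9] F [-0.1  0.3 -1.1] M [ 0.02 -0.09  0.02] op 0.0150 gf 69
```

```bash

python3 -m crank '0 0 -0.002 0;0 0 -0.002 0;0 0 0 0;0 0 0 0;0 0 0 0'>/dev/null; python3 -c "
from h import *
st()"
python3 -m crank '0 0 -0.002 0;0 0 -0.002 0;0 0 0 0;0 0 0 0;0 0 0 0'>/dev/null; python3 -c "
from h import *
st()"
```

```text
t9.47 pos [0.474  0.129  0.1373] az 170.4 tilt [0.001 0.   ] q1,q6 [   6.5 -163.9] F [-0.1  1.1  1.7] M [0.23 0.02 0.01] op 0.0149 gf 70
t9.88 pos [0.4746 0.1291 0.1366] az 170.4 tilt [0.002 0.001] q1,q6 [   6.5 -163.9] F [-1.8  1.3  7.9] M [0.23 0.42 0.04] op 0.0153 gf 71
```

```bash

python3 -m crank '-0.002 0.001 0 -0.03;0 0 0 -0.03;0 0 0 -0.03;0 0 0 -0.03;0 0 0 0'>/dev/null; python3 -c "
from h import *
st()"
python3 -m crank '0 0 0 -0.03;0 0 0 -0.03;0 0 0 -0.03;0 0 0 -0.03;0 0 0 0'>/dev/null; python3 -c "
from h import *
st()"
```

```text
t10.30 pos [0.4726 0.1295 0.1344] az 159.6 tilt [0. 0.] q1,q6 [   6.6 -153. ] F [ 0.2  1.3 -0.3] M [ 0.36 -0.15  0.04] op 0.0151 gf 69
t10.72 pos [0.4727 0.1295 0.1344] az 148.9 tilt [0. 0.] q1,q6 [   6.6 -142.3] F [ 1.3  1.9 -1.4] M [ 0.36 -0.24  0.05] op 0.0151 gf 69
```

```bash

python3 -m crank '0 0 -0.002 0;0 0 -0.002 0;0 0 0 0;0 0 0 0;0 0 0 0'>/dev/null; python3 -c "
from h import *
st()"
python3 -m crank '0 0 -0.002 0;0 0 -0.002 0;0 0 0 0;0 0 0 0;0 0 0 0'>/dev/null; python3 -c "
from h import *
st()"
```

```text
t11.13 pos [0.4733 0.1296 0.1341] az 148.9 tilt [0.002 0.   ] q1,q6 [   6.6 -142.3] F [-0.9  2.   4.4] M [ 0.43  0.12 -0.01] op 0.0148 gf 70
t11.55 pos [0.4738 0.1296 0.133 ] az 148.9 tilt [0.002 0.001] q1,q6 [   6.6 -142.3] F [-1.7  2.1  8.5] M [0.3  0.34 0.05] op 0.0148 gf 71
```

```bash

python3 -m crank '-0.001 0.002 0 -0.03;0 0 0 -0.03;0 0 0 -0.03;0 0 0 -0.03;0 0 0 0'>/dev/null; python3 -c "
from h import *
st()"
python3 -m crank '0 0 0 -0.03;0 0 0 -0.03;0 0 0 -0.03;0 0 0 -0.03;0 0 0 0'>/dev/null; python3 -c "
from h import *
st()"
```

```text
t11.97 pos [0.4734 0.1302 0.133 ] az 138.0 tilt [ 0.003 -0.001] q1,q6 [   6.7 -131.3] F [-1.  -0.6  8. ] M [0.04 0.21 0.13] op 0.0151 gf 71
t12.38 pos [0.4733 0.1301 0.133 ] az 127.2 tilt [ 0.003 -0.001] q1,q6 [   6.7 -120.5] F [-1.1 -0.2  7.6] M [0.04 0.25 0.04] op 0.0155 gf 71
```

```bash

python3 -m crank '-0.001 0 0 -0.03;0 0 0 -0.03;0 0 0 -0.03;0 0 0 -0.03;0 0 0 0'>/dev/null; python3 -c "
from h import *
st()"
python3 -m crank '0 0 0 -0.03;0 0 0 -0.03;0 0 0 -0.03;0 0 0 -0.03;0 0 0 0'>/dev/null; python3 -c "
from h import *
st()"
python3 -m crank '0 0 0 -0.03;0 0 0 -0.03;0 0 0 -0.03;0 0 0 -0.03;0 0 0 0'>/dev/null; python3 -c "
from h import *
st();snap('side','s4')"
```

```text
t12.80 pos [0.4729 0.1301 0.1329] az 116.4 tilt [ 0.003 -0.001] q1,q6 [   6.7 -109.7] F [-0.4  0.5  7.4] M [-0.02  0.15  0.09] op 0.0153 gf 70
t13.22 pos [0.4728 0.1301 0.1328] az 105.6 tilt [ 0.003 -0.001] q1,q6 [  6.7 -98.9] F [-0.8  1.1  6.7] M [-0.    0.17  0.1 ] op 0.0150 gf 70
t13.63 pos [0.4728 0.1301 0.1328] az 94.8 tilt [ 0.002 -0.001] q1,q6 [  6.7 -88.1] F [-0.6  1.3  7.2] M [-0.05  0.22  0.1 ] op 0.0149 gf 70
```

```bash
python3 - <<'E'
from h import *
S=np.mean([ctrl.get_image('side')[0].astype(float) for _ in range(4)],0)
u,v=253,210
x=cv2.resize(S[v-40:v+25,u-35:u+35,::-1],None,fx=8,fy=8,interpolation=cv2.INTER_CUBIC)
cv2.imwrite('pics/c5.png',np.clip(x*1.8,0,255).astype(np.uint8))
p=st()['tool_pos']
cr=lambda q:np.round(((q[0]-u+35)*8+3.5,(q[1]-v+40)*8+3.5),0)
X=np.array([np.cos(np.radians(4.8)),np.sin(np.radians(4.8)),0])
for n,q in dict(grip=p+[0,0,.012],mouth=p-[0,0,.045],barp=p+[0,0,.015]+.055*X,barm=p+[0,0,.015]-.055*X,tip=np.array([.473,.129,.1]),boss=np.array([.473,.129,.045])).items():print(n,cr(pix('side',q)))
E
```

```text
t13.88 pos [0.4728 0.1302 0.1328] az 94.9 tilt [ 0.002 -0.001] q1,q6 [  6.7 -88.2] F [-1.1  0.8  8.1] M [0.02 0.18 0.08] op 0.0146 gf 70
grip [286. 183.]
mouth [284. 336.]
barp [118. 151.]
barm [459. 199.]
tip [285. 302.]
boss [283. 444.]
```

View pics/c5.png

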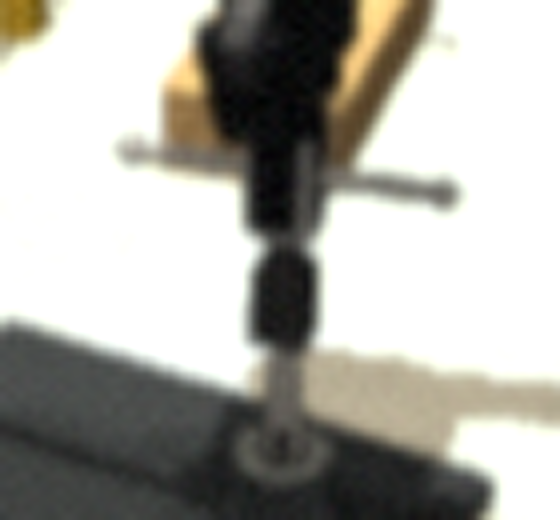

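```bash

python3 -m crank '0 0 0 0.02;0 0 0 0.02;0 0 0 0.02;0 0 0 0;0 0 0 0'>/dev/null; python3 -c "
from h import *
st()"
python3 -m crank '0 0 0 0.02;0 0 0 0.02;0 0 0 0.02;0 0 0 0;0 0 0 0'>/dev/null; python3 -c "
from h import *
st()"
```

```text
t14.30 pos [0.4723 0.1302 0.1316] az 100.2 tilt [ 0.002 -0.   ] q1,q6 [  6.7 -93.5] F [-1.6  0.9  3.7] M [-0.   -0.02 -0.02] op 0.0150 gf 70
t14.72 pos [0.4716 0.1302 0.1303] az 105.6 tilt [-0. -0.] q1,q6 [  6.7 -98.8] F [ 2.3  0.2 -1.3] M [ 0.01 -0.38  0.  ] op 0.0151 gf 69
```

```bash

python3 -m crank '0.002 0 -0.002 -0.02;0 0 -0.002 -0.02;0 0 -0.002 0;0 0 -0.002 0;0 0 0 0'>/dev/null; python3 -c "
from h import *
st()"
python3 -m crank '0 0 -0.002 0;0 0 -0.002 0;0 0 -0.001 0;0 0 0 0;0 0 0 0'>/dev/null; python3 -c "
from h import *
st()"
```

```text
t15.13 pos [0.4726 0.1303 0.1268] az 102.0 tilt [-0. -0.] q1,q6 [  6.7 -95.3] F [-0.1 -0.8  2.5] M [-0.07 -0.03  0.03] op 0.0149 gf 70
t15.55 pos [0.4727 0.1304 0.1243] az 102.0 tilt [-0. -0.] q1,q6 [  6.7 -95.3] F [-1.2  0.1  4.8] M [-0.11  0.01  0.  ] op 0.0149 gf 70
```

```bash

python3 -m crank '0 0 -0.002 0;0 0 -0.002 0;0 0 0 0;0 0 0 0;0 0 0 0'>/dev/null; python3 -c "
from h import *
st()"
python3 -m crank '0 0 -0.002 0;0 0 -0.002 0;0 0 0 0;0 0 0 0;0 0 0 0'>/dev/null; python3 -c "
from h import *
st()"
```

```text
t15.97 pos [0.4727 0.1304 0.1223] az 102.0 tilt [0. 0.] q1,q6 [  6.7 -95.3] F [-0.7 -0.9  4.1] M [-0.04  0.1   0.03] op 0.0146 gf 70
t16.38 pos [0.4734 0.1305 0.1219] az 102.0 tilt [0.001 0.   ] q1,q6 [  6.7 -95.3] F [-2.6 -0.6 11.3] M [-0.21  0.5  -0.  ] op 0.0148 gf 71
```

```bash

python3 -m crank '-0.001 0 0.002 0;0 0 0 0;0 0 0 0;0 0 0 -0.03;0 0 0 -0.05'>/dev/null; python3 -c "
from h import *
st()"
python3 -m crank '0 0 0 -0.05;0 0 0 -0.05;0 0 0 -0.05;0 0 0 -0.05;0 0 0 -0.05'>/dev/null; python3 -c "
from h import *
st()"
python3 -m crank '0 0 0 -0.05;0 0 0 -0.05;0 0 0 -0.05;0 0 0 -0.05;0 0 0 -0.05'>/dev/null; python3 -c "
from h import *
st()"
```

```text
t16.80 pos [0.4727 0.1304 0.1219] az 94.7 tilt [ 0.001 -0.   ] q1,q6 [  6.7 -88. ] F [-0.3  0.   6.4] M [-0.05  0.1   0.15] op 0.0152 gf 70
t17.22 pos [0.4725 0.1305 0.1218] az 72.1 tilt [0.001 0.   ] q1,q6 [  6.7 -65.4] F [-1.1 -0.2  5.9] M [-0.06  0.17  0.09] op 0.0149 gf 70
t17.63 pos [0.4724 0.1306 0.1217] az 49.6 tilt [0. 0.] q1,q6 [  6.7 -42.9] F [-1.6  0.3  6.9] M [0.01 0.17 0.09] op 0.0151 gf 70
```

```bash

python3 -m crank '-0.001 0 0 -0.054;0 0 0 -0.054;0 0 0 -0.054;0 0 0 -0.054;0 0 0 -0.054'>/dev/null; python3 -c "
from h import *
st()"
python3 -m crank '0 0 0 -0.054;0 0 0 -0.054;0 0 0 -0.054;0 0 0 -0.054;0 0 0 -0.054'>/dev/null; python3 -c "
from h import *
st()"
python3 -m crank '0 0 0 -0.054;0 0 0 -0.054;0 0 0 -0.054;0 0 0 -0.054;0 0 0 -0.054'>/dev/null; python3 -c "
from h import *
st()"
python3 -m crank '0 0 0 0;0 0 0 0;0 0 0 0;0 0 0 0;0 0 0 0'>/dev/null; python3 -c "
from h import *
st()"
```

```text
t18.05 pos [0.472  0.1307 0.1216] az 25.3 tilt [0.001 0.001] q1,q6 [  6.7 -18.6] F [ 0.  -0.4  4.7] M [0.16 0.01 0.11] op 0.0149 gf 70
t18.47 pos [0.472  0.1308 0.1214] az 1.0 tilt [0.001 0.001] q1,q6 [6.7 5.7] F [0.3 1.4 4.8] M [ 0.25 -0.02  0.1 ] op 0.0153 gf 70
t18.88 pos [0.472  0.1309 0.1213] az -23.3 tilt [0.001 0.001] q1,q6 [ 6.7 30. ] F [0.3 1.5 3. ] M [ 0.29 -0.16  0.06] op 0.0149 gf 70
t19.30 pos [0.4718 0.1306 0.1213] az -23.0 tilt [0.    0.001] q1,q6 [ 6.7 29.8] F [2.  2.3 2.9] M [ 0.54 -0.29  0.03] op 0.0152 gf 70
```

```bash

python3 -m crank '0.001 0.001 0 0.0567;0 0 0 0.0567;0 0 0 0.0567;0 0 0 0.0567;0 0 0 0.0567'>/dev/null; python3 -c "
from h import *
st()"
python3 -m crank '0 0 0 0.0567;0 0 0 0.0567;0 0 0 0.0567;0 0 0 0.0567;0 0 0 0.0567'>/dev/null; python3 -c "
from h import *
st()"
python3 -m crank '0 0 0 0.0567;0 0 0 0.0567;0 0 0 0.0567;0 0 0 0.0567;0 0 0 0.0567'>/dev/null
python3 -m crank '0 0 0 0.0567;0 0 0 0.0567;0 0 0 0.0567;0 0 0 0.0567;0 0 0 0.0567'>/dev/null; python3 -c "
from h import *
st()"
python3 -m crank '0 0 0 0;0 0 0 0;0 0 0 0;0 0 0 0;0 0 0 0'>/dev/null; python3 -c "
from h import *
st()"
```

```text
t19.72 pos [0.472  0.1308 0.1213] az 2.7 tilt [-0.001 -0.   ] q1,q6 [6.8 4.1] F [0.4 1.5 4. ] M [ 0.34 -0.04 -0.11] op 0.0148 gf 70
t20.13 pos [0.4721 0.1306 0.1214] az 28.2 tilt [-0.001 -0.001] q1,q6 [  6.8 -21.4] F [0.2 0.9 4.7] M [ 0.2   0.01 -0.12] op 0.0153 gf 70
t20.97 pos [0.4723 0.1304 0.1218] az 79.3 tilt [ 0.    -0.001] q1,q6 [  6.8 -72.5] F [0.1 0.2 4.4] M [-0.   -0.   -0.12] op 0.0151 gf 70
t21.38 pos [0.4723 0.1304 0.1218] az 79.0 tilt [ 0.    -0.001] q1,q6 [  6.8 -72.2] F [0.2 0.8 5.3] M [ 0.02 -0.02  0.  ] op 0.0153 gf 70
```

```bash

python3 -m crank '0 0 0 -0.061;0 0 0 -0.061;0 0 0 -0.061;0 0 0 -0.061;0 0 0 -0.061'>/dev/null
python3 -m crank '0 0 0 -0.061;0 0 0 -0.061;0 0 0 -0.061;0 0 0 -0.061;0 0 0 -0.061'>/dev/null; python3 -c "
from h import *
st()"
python3 -m crank '0 0 0 -0.061;0 0 0 -0.061;0 0 0 -0.061;0 0 0 -0.061;0 0 0 -0.061'>/dev/null
python3 -m crank '0 0 0 -0.061;0 0 0 -0.061;0 0 0 -0.061;0 0 0 -0.061;0 0 0 -0.061'>/dev/null; python3 -c "
from h import *
st()"
python3 -m crank '0 0 0 -0.061;0 0 0 -0.061;0 0 0 -0.061;0 0 0 -0.061;0 0 0 -0.061'>/dev/null; python3 -c "
from h import *
st()"
```

```text
t22.22 pos [0.472  0.1307 0.1215] az 23.9 tilt [-0.001 -0.001] q1,q6 [  6.8 -17.1] F [0.  0.3 4.5] M [0.27 0.07 0.17] op 0.0151 gf 70
t23.05 pos [0.472  0.131  0.1212] az -31.0 tilt [-0.  0.] q1,q6 [ 6.8 37.8] F [1.8 1.2 3. ] M [ 0.45 -0.15  0.1 ] op 0.0148 gf 70
t23.47 pos [0.4721 0.131  0.1211] az -58.5 tilt [0. 0.] q1,q6 [ 6.8 65.3] F [0.7 3.2 2. ] M [ 0.53 -0.31  0.09] op 0.0148 gf 70
```

```bash

python3 -m crank '0.001 0.001 0 -0.06;0 0 0 -0.06;0 0 0 -0.06;0 0 0 -0.06;0 0 0 -0.06'>/dev/null; python3 -c "
from h import *
st()"
python3 -m crank '0 0 0 -0.06;0 0 0 -0.06;0 0 0 -0.06;0 0 0 -0.06;0 0 0 -0.06'>/dev/null; python3 -c "
from h import *
st()"
python3 -m crank '0 0 0 0;0 0 0 0;0 0 0 0;0 0 0 0;0 0 0 0'>/dev/null; python3 -c "
from h import *
st()"
```

```text
t23.88 pos [0.4726 0.1313 0.121 ] az -85.5 tilt [-0. -0.] q1,q6 [ 6.8 92.3] F [1.3 1.4 2.2] M [ 0.36 -0.29  0.11] op 0.0152 gf 70
t24.30 pos [0.4727 0.1312 0.1208] az -112.5 tilt [ 0. -0.] q1,q6 [  6.8 119.3] F [3.  0.7 0.9] M [ 0.33 -0.5   0.12] op 0.0152 gf 70
t24.72 pos [0.4725 0.1312 0.1209] az -112.2 tilt [-0. -0.] q1,q6 [  6.8 119. ] F [ 2.8  0.5 -2.4] M [ 0.21 -0.6  -0.06] op 0.0152 gf 69
```

```bash

python3 -m crank '0.001 0 -0.001 0.0564;0 0 0 0.0564;0 0 0 0.0564;0 0 0 0.0564;0 0 0 0.0564'>/dev/null; python3 -c "
from h import *
st()"
python3 -m crank '0 0 0 0.0564;0 0 0 0.0564;0 0 0 0.0564;0 0 0 0.0564;0 0 0 0.0564'>/dev/null
python3 -m crank '0 0 0 0.0564;0 0 0 0.0564;0 0 0 0.0564;0 0 0 0.0564;0 0 0 0.0564'>/dev/null; python3 -c "
from h import *
st()"
python3 -m crank '0 0 0 0.0564;0 0 0 0.0564;0 0 0 0.0564;0 0 0 0.0564;0 0 0 0.0564'>/dev/null; python3 -c "
from h import *
st()"
python3 -m crank '0 0 0 0;0 0 0 0;0 0 0 0;0 0 0 0;0 0 0 0'>/dev/null; python3 -c "
from h import *
st()"
```

```text
t25.13 pos [0.4729 0.1314 0.1209] az -86.6 tilt [-0.001 -0.   ] q1,q6 [ 6.8 93.4] F [1.  0.5 1.9] M [ 0.2  -0.12 -0.1 ] op 0.0153 gf 70
t25.97 pos [0.4727 0.1314 0.1212] az -35.8 tilt [-0.002 -0.   ] q1,q6 [ 6.8 42.7] F [-0.8  0.2  3.9] M [ 0.17  0.15 -0.07] op 0.0151 gf 70
t26.38 pos [0.4726 0.1313 0.1213] az -10.5 tilt [-0.002 -0.   ] q1,q6 [ 6.8 17.3] F [-1.7  0.8  4.6] M [ 0.09  0.24 -0.13] op 0.0150 gf 70
t26.80 pos [0.4728 0.1313 0.1213] az -10.9 tilt [-0.001 -0.   ] q1,q6 [ 6.8 17.7] F [-2.3  0.8  5.2] M [ 0.01  0.45 -0.01] op 0.0149 gf 70
```

```bash

python3 -m crank '0 0 0 0;0 0 0 0;0 0 0 0;0 0 0 0;0 0 0.01 0' 60 40>/dev/null; python3 -c "
from h import *
st()"
python3 -m crank '0 0 0.018 0;0 0 0.018 0;0 0 0.018 0;0 0 0.018 0;0 0 0.018 0'>/dev/null
for i in 1 2 3 4 5; do python3 -m crank '0 0 0 0.0795;0 0 0 0.0795;0 0 0 0.0795;0 0 0 0.0795;0 0 0 0.0795' >/dev/null; done
python3 -m crank '0 0 0 0.0125;0 0 0 0;0 0 0 0;0 0 0 0;0 0 0 0'>/dev/null; python3 - <<'E'
from h import *
p=st()['tool_pos'];im,d=snap('side','s6');
u,v=253,200
x=cv2.resize(im[v-40:v+35,u-35:u+35,::-1],None,fx=8,fy=8,interpolation=cv2.INTER_CUBIC)
cv2.imwrite('pics/c6.png',np.clip(x*1.6,0,255).astype(np.uint8))
E
```

```text
t: 27.22
tool_pos: [0.4721, 0.1312, 0.1245]
tool_rot: [-2.419, -2.002, 0.004]
contact_force: [-1.1, 0.3, 0.1]
opening: 0.0517
grip_force: 0.0
t27.22 pos [0.4721 0.1312 0.1245] az -10.8 tilt [-0.003 -0.   ] q1,q6 [ 6.8 17.6] F [-1.1  0.3  0.1] M [ 0.06 -0.06  0.02] op 0.0517 gf 0
t30.13 pos [0.4732 0.1314 0.1709] az 169.2 tilt [ 0. -0.] q1,q6 [   6.8 -162.4] F [-0.3 -0.4 -0.3] M [ 0.02 -0.01 -0.03] op 0.0516 gf 0
```

View pics/c6.png

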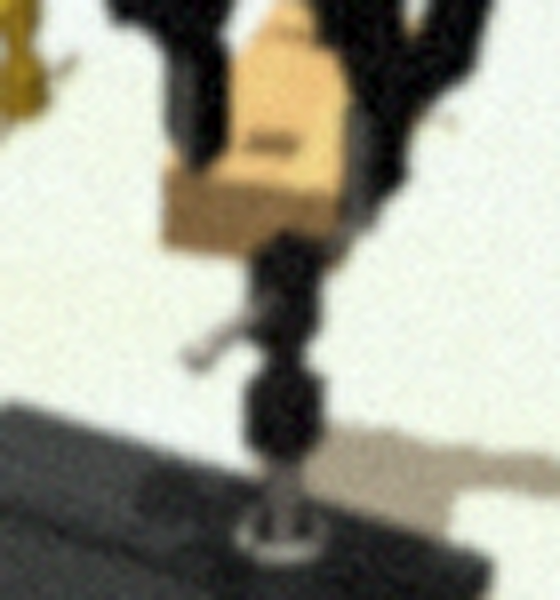

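```bash

python3 -m crank '0 0 -0.02 0;0 0 -0.02 0;0 0 -0.02 0;0 0 -0.02 0;0 0 -0.0195 0'>/dev/null; python3 -c "
from h import *
st()"
python3 -m crank '0 0 0 0;0 0 0 0;0 0 0 0;0 0 0 0;0 0 0 0' 0 40 >/dev/null
python3 -m crank '0 0 0 0;0 0 0 0;0 0 0 0;0 0 0 0;0 0 0 0' >/dev/null; python3 -c "
from h import *
st()"
```

```text
t30.60 pos [0.4725 0.1313 0.1191] az 169.3 tilt [-0.002 -0.   ] q1,q6 [   6.8 -162.4] F [0.5 0.1 0.2] M [-0.01 -0.01  0.05] op 0.0512 gf 0
t31.43 pos [0.4733 0.1314 0.1212] az 169.3 tilt [0. 0.] q1,q6 [   6.8 -162.4] F [-0.7  0.1 -0.3] M [ 0.01  0.12 -0.03] op 0.0152 gf 42
```

```bash

for i in 1; do python3 -m crank '0 0 -0.0002 -0.055;0 0 0 -0.055;0 0 -0.0002 -0.055;0 0 0 -0.055;0 0 0 -0.055' >/dev/null; done;  python3 -c "
from h import *
st()"
python3 -m crank '0 0 -0.0002 -0.055;0 0 0 -0.055;0 0 0 -0.055;0 0 -0.0002 -0.055;0 0 0 -0.055' >/dev/null
python3 -m crank '0 0 -0.0002 -0.055;0 0 0 -0.055;0 0 0 -0.055;0 0 -0.0002 -0.055;0 0 0 -0.055' >/dev/null;  python3 -c "
from h import *
st()"
python3 -m crank '0 0 -0.0002 -0.055;0 0 0 -0.055;0 0 0 -0.055;0 0 -0.0002 -0.055;0 0 0 -0.055' >/dev/null;  python3 -c "
from h import *
st()"
python3 -m crank '0 0 -0.0002 -0.055;0 0 0 -0.055;0 0 0 -0.055;0 0 -0.0002 -0.055;0 0 0 -0.05' >/dev/null;  python3 -c "
from h import *
st()"
```

```text
t31.85 pos [0.4734 0.1313 0.1212] az 144.3 tilt [ 0. -0.] q1,q6 [   6.8 -137.5] F [-0.4 -0.9  0.3] M [-0.06  0.11  0.08] op 0.0155 gf 43
t32.68 pos [0.4735 0.1311 0.1209] az 94.8 tilt [ 0.001 -0.001] q1,q6 [  6.8 -88. ] F [-0.5 -0.8  0.4] M [-0.23  0.18  0.11] op 0.0153 gf 43
t33.10 pos [0.4735 0.131  0.1208] az 70.0 tilt [ 0.001 -0.001] q1,q6 [  6.8 -63.2] F [-1.2 -1.3  0.8] M [-0.29  0.18  0.09] op 0.0152 gf 43
t33.52 pos [0.4734 0.131  0.1206] az 45.8 tilt [ 0.    -0.001] q1,q6 [  6.8 -38.9] F [-1.7 -0.5  1.3] M [-0.33  0.29  0.1 ] op 0.0160 gf 43
```

Now the fine approach, with a torque check on each call.

```bash

python3 -m crank '-0.001 -0.001 0 -0.009;0 0 0 -0.009;0 0 0 -0.009;0 0 0 -0.009;0 0 0 -0.009' >/dev/null;  python3 -c "
from h import *
st()"
python3 -m crank '0 0 0 -0.009;0 0 0 -0.009;0 0 0 -0.009;0 0 0 -0.009;0 0 0 -0.009' >/dev/null;  python3 -c "
from h import *
st()"
```

```text
t33.93 pos [0.4731 0.1308 0.1206] az 41.9 tilt [ 0.001 -0.   ] q1,q6 [  6.8 -35.1] F [-0.5 -0.5  3.1] M [-0.26  0.16  0.11] op 0.0155 gf 43
t34.35 pos [0.473  0.1309 0.1205] az 37.8 tilt [ 0.001 -0.   ] q1,q6 [  6.8 -31. ] F [-0.6 -1.9  5. ] M [-0.36  0.13  0.1 ] op 0.0153 gf 43
```

```bash

python3 -m crank '0 0 0 -0.007;0 0 0 -0.007;0 0 0 -0.007;0 0 0 -0.007;0 0 0 -0.007' >/dev/null;  python3 -c "
from h import *
st()"
```

```text
t34.77 pos [0.473  0.1309 0.1205] az 34.6 tilt [ 0.001 -0.   ] q1,q6 [  6.8 -27.9] F [-1.5 -1.4  4.8] M [-0.34  0.19  0.17] op 0.0155 gf 43
```

```bash

python3 -m crank '0 0 0 -0.007;0 0 0 -0.007;0 0 0 -0.007;0 0 0 -0.007;0 0 0 -0.007' >/dev/null;  python3 -c "
from h import *
st()"
```

```text
t35.18 pos [0.473  0.1309 0.1205] az 31.5 tilt [ 0.001 -0.   ] q1,q6 [  6.8 -24.7] F [-0.3 -0.4  5.5] M [-0.29  0.15  0.06] op 0.0152 gf 43
```

```bash
cat > ck.py <<'E'
from h import *
import sys
sys.exit(st()['wrist_torque'][2]>0.19)
E
python3 -m crank '0 0 0 -0.007;0 0 0 -0.007;0 0 0 -0.007;0 0 0 -0.007;0 0 0 -0.007' >/dev/null;  python3 ck.py &&
python3 -m crank '0 0 0 -0.007;0 0 0 -0.007;0 0 0 -0.007;0 0 0 -0.007;0 0 0 -0.007' >/dev/null &&  python3 ck.py &&
python3 -m crank '0 0 -0.0005 -0.007;0 0 0 -0.007;0 0 0 -0.007;0 0 0 -0.007;0 0 0 -0.007' >/dev/null &&  python3 ck.py &&
python3 -m crank '0 0 0 -0.007;0 0 0 -0.007;0 0 0 -0.007;0 0 0 -0.007;0 0 0 -0.007' >/dev/null &&  python3 ck.py
```

```text
t35.60 pos [0.473  0.1309 0.1204] az 28.3 tilt [ 0.001 -0.   ] q1,q6 [  6.8 -21.6] F [-0.8 -1.6  6.2] M [-0.33  0.11  0.09] op 0.0151 gf 43False
```

```bash
sed -i "s/sys.exit(\(.*\))$/sys.exit(int(\1))/" ck.py
python3 -m crank '0 0 0 -0.007;0 0 0 -0.007;0 0 0 -0.007;0 0 0 -0.007;0 0 0 -0.007' >/dev/null &&  python3 ck.py &&
python3 -m crank '0 0 0 -0.007;0 0 0 -0.007;0 0 0 -0.007;0 0 0 -0.007;0 0 0 -0.007' >/dev/null &&  python3 ck.py &&
python3 -m crank '0 0 0 -0.007;0 0 0 -0.007;0 0 0 -0.007;0 0 0 -0.007;0 0 0 -0.007' >/dev/null &&  python3 ck.py &&
python3 -m crank '0 0 0 -0.007;0 0 0 -0.007;0 0 0 -0.007;0 0 0 -0.007;0 0 0 -0.007' >/dev/null &&  python3 ck.py
```

```text
t36.02 pos [0.473  0.1309 0.1204] az 25.2 tilt [ 0.001 -0.   ] q1,q6 [  6.8 -18.4] F [-2.  -0.9  4.9] M [-0.31  0.18  0.06] op 0.0154 gf 43
t36.43 pos [0.4729 0.1309 0.1204] az 22.0 tilt [ 0.001 -0.   ] q1,q6 [  6.8 -15.3] F [-1.4 -1.3  5.1] M [-0.29  0.13  0.14] op 0.0153 gf 43
t36.85 pos [0.4729 0.1309 0.1204] az 18.9 tilt [ 0.001 -0.   ] q1,q6 [  6.8 -12.1] F [-0.5 -2.1  5.5] M [-0.3   0.13  0.12] op 0.0157 gf 43
t37.27 pos [0.4729 0.1309 0.1204] az 15.7 tilt [0.001 0.   ] q1,q6 [ 6.8 -9. ] F [-0.2 -1.8  5.5] M [-0.32  0.16  0.13] op 0.0155 gf 43
```

```bash

python3 -m crank '0 0 0 -0.007;0 0 0 -0.007;0 0 0 -0.007;0 0 0 -0.007;0 0 0 -0.007' >/dev/null &&  python3 ck.py &&
python3 -m crank '0 0 0 -0.007;0 0 0 -0.007;0 0 0 -0.007;0 0 0 -0.007;0 0 0 -0.007' >/dev/null &&  python3 ck.py &&
python3 -m crank '0 0 0 -0.007;0 0 0 -0.007;0 0 0 -0.007;0 0 0 -0.007;0 0 0 -0.007' >/dev/null &&  python3 ck.py &&
python3 -m crank '0 0 0 -0.007;0 0 0 -0.007;0 0 0 -0.007;0 0 0 -0.007;0 0 0 -0.007' >/dev/null &&  python3 ck.py
```

```text
t37.68 pos [0.4729 0.1309 0.1204] az 12.6 tilt [ 0.001 -0.   ] q1,q6 [ 6.8 -5.8] F [ 0.3 -0.9  4.4] M [-0.33  0.15  0.16] op 0.0149 gf 43
t38.10 pos [0.4729 0.1309 0.1203] az 9.4 tilt [0. 0.] q1,q6 [ 6.8 -2.7] F [-0.2 -1.7  5.3] M [-0.32  0.17  0.04] op 0.0154 gf 43
t38.52 pos [0.4729 0.1309 0.1203] az 6.3 tilt [ 0. -0.] q1,q6 [6.8 0.5] F [-0.6 -1.2  4.7] M [-0.3   0.13  0.24] op 0.0152 gf 43
```

```bash
python3 -c "
from h import *
for _ in range(5): ctrl.get_image('side'); print(round(float(ctrl.get_obs()['wrist_torque'][2]),3),end=' ')
st()"
```

```text
0.167 0.203 0.196 0.264 0.218 t38.77 pos [0.4729 0.1309 0.1203] az 6.3 tilt [ 0. -0.] q1,q6 [6.8 0.4] F [-0.4 -1.8  4.3] M [-0.28  0.17  0.22] op 0.0159 gf 43
```

```bash

python3 -m crank '0 0 0.001 0;0 0 0 0;0 0 0 0;0 0 0 0;0 0 0 0' 60 40>/dev/null
python3 -m crank '0 0 0.02 0;0 0 0.03 0;0 0 0.05 0;0 0 0.06 0;0 0 0.06 0'>/dev/null
python3 -m crank '0 0 0 0;0 0 0 0;0 0 0 0;0 0 0 0;0 0 0 0'>/dev/null
python3 - <<'E'
from h import *
st();im,d=snap('side','s7')
u,v=253,200
x=cv2.resize(im[v-40:v+35,u-35:u+35,::-1],None,fx=8,fy=8,interpolation=cv2.INTER_CUBIC)
cv2.imwrite('pics/c7.png',np.clip(x*1.6,0,255).astype(np.uint8))
E
```

```text
t: 39.18
tool_pos: [0.4724, 0.1309, 0.1201]
tool_rot: [-2.095, -2.341, 0.001]
contact_force: [0.5, 0.4, 0.1]
opening: 0.0513
grip_force: 0.0
t40.02 pos [0.4718 0.1308 0.2288] az 6.4 tilt [-0.003 -0.   ] q1,q6 [6.8 0.4] F [-0.1  0.3 -0. ] M [-0.04 -0.04 -0.01] op 0.0511 gf 0
```

View pics/c7.png

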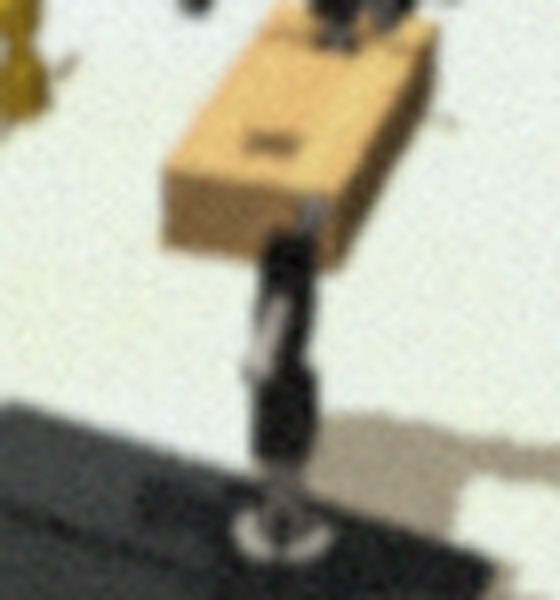

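The wrench stands upright on the tap (head at (288,260), socket down to (283,465)) and the fingers are clear of it. The torque rise came at about 0.92 turn, which fits the expected 0.85 to 1, so I'm handing in.

```bash
python3 -c "
from station import ctrl
print(ctrl.finish_job())"
```

```text
the job is handed in; nothing more can be done
None
```

The job is handed in: I ran the tap down in the half-forward, quarter-back sequence to the bottom, felt at about 0.92 turn with the moment up from 0.1 to 0.21 N m. I estimated the turns from feel, because the wrench first caught the square early and carried the tap about 60° forward before it was fully seated. The wrench is left upright on the tap and released; the hand-in gave no verdict.

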